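# Crack open a stuck specimen canister

### The arm

A 6-joint arm with a two-finger parallel gripper is mounted at the origin on the work surface. World frame = base frame: x ahead of the robot, y to its left, z up, the work surface at z = 0. Lengths are in m, angles in rad, forces in N, time in s.
With the tool pointing down it reaches from about 0.3 to 0.825 m from the base axis. Payload 5.4 kg.
Tool frame: the origin (TCP) lies at the very end of the fingers, on their centre line; the grasp point (between the pads) lies behind it (r.grip_point_offset is the z of the grasp point in the tool frame, in m); z points along the fingers, y is the line along which they close (so a half turn about z gives the same grasp; the last joint's range is limited). The gripper opens to 92 mm and grips with 3 to 60 N. Pads are 20 mm wide; open, the fingers measure 128 mm over their backs; the gripper's body (75 mm by 189 mm) begins 69 mm behind the grasp point.
Start: joints at [-1.424, 0.158, 1.597, -0, 1.386, -0.21], TCP at [0.201, -0.539, 0.215] pointing down, gripper open.
Joint ranges: [-2.91, 2.91], [-0.94, 2.29], [0.18, 2.7], [-1.29, 4.43], [0.17, 2.64], [-3, 3]. Speed limits (rad/s): [2.57, 2.57, 3.14, 3.14, 3.14, 3.14].

### API

Orientations are given as a unit quaternion [w, x, y, z].
In Python, from workcell import r gives the robot as it stands.
- The arm moves only by the tool jog_arm, never from a script. Its argument "commands" is text: rows parted by semicolons, each of 7 numbers parted by spaces: the shift along the tool's x, y, z in mm, then the turn, a rotation vector about the tool's x, y, z in rad, then the gripper command: -1 is shut, 1 is fully open, values between are in proportion. In form: x y z wx wy wz grip; .... A call has exactly 8 rows; each row is the pose to reach, as a shift and turn from the pose commanded when the call began, along the tool's axes at that moment; what a row does not reach only later rows make up. A row lasts 1/12 s, in which the tool goes at most 41.7 mm and 7.16 degrees, less where a joint would pass 70% of its speed; a pose out of reach is approached as far as the arm can. A call with a gripper value outside its range is refused whole. The fingers move at their own pace and stop on an object; "newtons" is the grip in N (left out, the last holds). Time passes only in rows, so rows that repeat a pose let the fingers close, or fill a call up. It gives the time, the measured TCP pose, the force and the opening at its end, in the units of the state.
- r.sense(): the state, without advancing time (a new reading comes with each control period).
- r.get_image(name): name is "side" or "top" or "wrist"; returns (picture, depth): 420x560x3 uint8, red, green, blue; 420x560 float32, m along the optical axis (not along the pixel's ray), 0 where there is no reading.
- r.camera_params(name): a dict with "fx", "fy", "cx", "cy" (pixels), "rvec" (rotation vector, rad) and "tvec" (3), from world to camera coordinates, as OpenCV has them; the wrist camera has in their place "T_tool_cam" (4x4, takes a point from camera to tool coordinates, whose origin is the TCP and whose axes are the flange's). Camera axes: x right, y down, z forward; pixel columns grow to the right and rows downward; lengths in m; the calibration is good to about 2 mm. The wrist camera is an equidistant fisheye: a pixel r from the principal point sees the ray r / f radians off the axis. A picture is of the moment at which its call begins: read the wrist's pose just before it. camera_params takes no time and is no camera call.
- r.sign_off(): hands the job in, once; it reports no verdict.
The state is a dict: "clock": time; "qpos": joint angles; "dq": joint speeds; "tau": joint torques, N m; "ee_pos": TCP position; "tool_rot": TCP orientation; "contact_force": force on the tool from outside, world axes, zero at the start; "ft_torque": the same for the moment, N m; "width": finger opening in m.
Only numpy, scipy, OpenCV 4.12 (cv2) and the standard library are available. Lean on these libraries where they do the work, as an engineer would, in place of code of your own. Each camera call takes 0.05 s, during which the arm holds its last target. There are 200 camera calls.

### The job

The white cap of the specimen canister that stands in the grey carrier has stuck: grip it firmly, break it loose on the canister with a short hard twist anticlockwise, and spin it on until it is free of the thread. Then lift it straight off and set it down gently in the steel tray, top side up and lying flat on the tray's floor, not on the forceps. Leave the forceps, the small pot and the hand-gel bottle where they are.

Things in the scene. Friction and masses are not known exactly. Their poses are not given: they have to be found in the camera images.
- canister: White plastic screw-top canister, 78 mm across, upright in a grey carrier (120 x 180 x 50 mm) whose square collar keeps it from turning; both are fixed. Origin on the canister's axis at desk level, z up. The carrier reaches 60 mm along its x, -x and -y and 120 mm along +y, where an empty pot place lies. The shoulder, 78 mm across at 96 mm height, slopes in to the neck at 105 mm.
- mouth (a point): Centre of the canister's mouth, on its axis 134 mm above the desk: the neck, 42 mm across, ends here with a rubber sealing ring. Hidden in the cap while closed; tube tops show in it once open. Does not move.
- cap: White ribbed round screw cap, open below, 60 mm across, 34 mm high, 55 to 90 g. Origin at the centre of its lower rim, z up through its top. Screwed home at the start: rim 107 mm above the desk, x along the canister's x. Unscrews anticlockwise from above (yaw grows). Stuck: the first 0.6 rad or less take up to 1 N m (grip with 60 N or more); then it turns almost freely, 1 to 2 mm higher.
- cap_top (a point): Centre of the cap's top, 34 mm above its rim; a small grey mark on it points along the cap's x. A half-turn two-start thread holds the cap down until it has turned 2.1 rad anticlockwise from home; it stops against the thread at about 2.75 rad. Between these (best 2.3 to 2.7 rad) it lifts straight off, pulled up earlier it only jams. It must rise 30 mm to clear the neck.
- tray: Shallow loose stainless steel instrument tray, 250 mm (its x) by 176 mm (its y), walls 18 mm high and 3 mm thick, floor 3 mm thick, 0.8 kg. Origin at the centre of its underside; z up. The forceps lie along its +y side; the rest of its floor is free.
- forceps: Steel forceps lying in the tray along its +y side, about 150 mm long (roughly along the tray's x), 20 mm wide, 6 mm high. Origin at their middle, on the tray's floor.
- pot: Small closed clear sample pot with a white lid, 48 mm across, 66 mm high, standing loose on the desk between canister and tray; not part of the job. Origin at the centre of its foot.
- sanitizer: Clear hand-gel bottle with a white pump head, 62 mm across, 172 mm high, standing loose on the desk; not part of the job. Origin at the centre of its foot.
Mind the look-alikes: they are no part of the job. Leave any turquoise look-alike of the canister alone. Leave any blue look-alike of the cap alone.

How it is judged:
By the outcome, as a careful person would: the job done as asked, in the order asked, and still so for the second after the job is handed in, with the robot touching nothing.
It also fails if it takes over 51 s, if anything falls off the work surface, if the arm or the gripper's body presses on something with over 40 N, if the wrist force passes 120 N, or if a joint passes its speed limit or range.

## Working session

There is one attempt and no reset: what is moved stays moved. The work goes in short steps, Python scripts to look and compute and a tool call to move; the robot and the scene stay as the last step left them, time stands still between calls to the robot, and variables do not carry over. Pictures are saved under pics/ and viewed, on a budget of 10 in all, crops included, one or two more only if the job needs it, and the job is handed in when it is done.

Besides the shell and the picture viewer there is one more tool, called after "Request:" as name(argument=value, ...), one argument or row to a line, values as JSON. jog_arm: Moves the arm, as the interface text tells. Its arguments: {"type":"object","properties":{"commands":{"type":"string"},"newtons":{"type":"number"}},"required":["commands"]}

```bash
mkdir -p pics; cat > h.py <<'E'
import numpy as np, cv2
from workcell import r
from scipy.spatial.transform import Rotation as R
def snap(n,f):
    p,d=r.get_image(n); cv2.imwrite(f'pics/{f}.png',p[:,:,::-1]); np.save(f'pics/{f}.npy',d); return p,d
def world(n,d,u,v):
    c=r.camera_params(n); Z=d
    P=np.stack([(u-c['cx'])/c['fx']*Z,(v-c['cy'])/c['fy']*Z,Z],-1)
    Rm=R.from_rotvec(np.ravel(c['rvec'])).as_matrix()
    return (P-np.ravel(c['tvec']))@Rm
def onplane(n,u,v,z):
    a=world(n,np.float64(1.),u,v); c=r.camera_params(n)
    o=-np.ravel(c['tvec'])@R.from_rotvec(np.ravel(c['rvec'])).as_matrix()
    return o+(a-o)*(z-o[2])/(a[2]-o[2])
E
python3 - <<'E'
from h import *
print(r.sense(), r.grip_point_offset)
for n in('top','side'):
    p,d=snap(n,n+'0'); print(n,r.camera_params(n),(d>0).mean())
a=[cv2.imread(f'pics/{n}0.png') for n in('top','side')]
cv2.imwrite('pics/both.png',cv2.resize(np.hstack(a),(800,300)))
E
```

```text
{'clock': 0.0, 'qpos': array([-1.42408839e+00,  1.59035000e-01,  1.59825503e+00, -1.03760263e-05,
        1.38618573e+00, -2.10073840e-01]), 'dq': array([-6.95180421e-04, -1.29228743e-03, -4.03848135e-05,  5.27454931e-04,
       -7.60930655e-04,  6.43608523e-04]), 'tau': array([-1.25454793e-03, -3.85581744e+01, -3.22106266e+01,  6.99924119e-02,
        3.81012785e-02, -1.63115860e-04]), 'ee_pos': array([ 0.20072095, -0.53815035,  0.2136154 ]), 'tool_rot': array([-9.41243903e-04,  9.84129891e-01,  1.77447093e-01,  2.47298467e-05]), 'contact_force': array([0.59346894, 0.14608612, 0.00340793]), 'ft_torque': array([ 0.02943946, -0.05257535, -0.00492142]), 'width': 0.091615515460422} -0.0187
top {'fx': 461.8967037118475, 'fy': 461.8967037118475, 'cx': 283.0442006689284, 'cy': 215.0460680586427, 'rvec': array([ 2.20306643, -2.14428221,  0.09703033]), 'tvec': array([-0.02711641,  0.47832572,  1.03081508])} 0.9961054421768708
side {'fx': 489.80850040549086, 'fy': 489.80850040549086, 'cx': 278.3457907274992, 'cy': 213.64618813523546, 'rvec': array([ 0.54873381, -2.61601565,  1.25194188]), 'tvec': array([0.41711774, 0.21506474, 1.0105034 ])} 0.9956377551020408
```

View pics/top0.png

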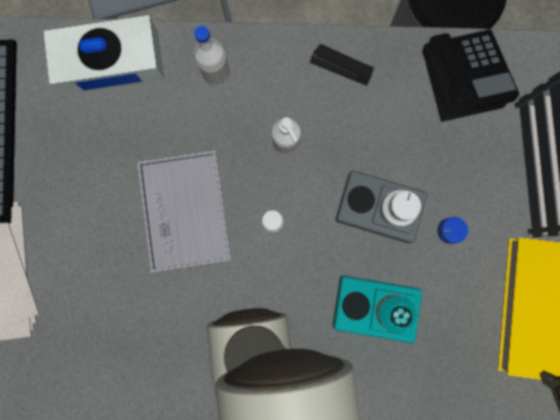

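View pics/side0.png

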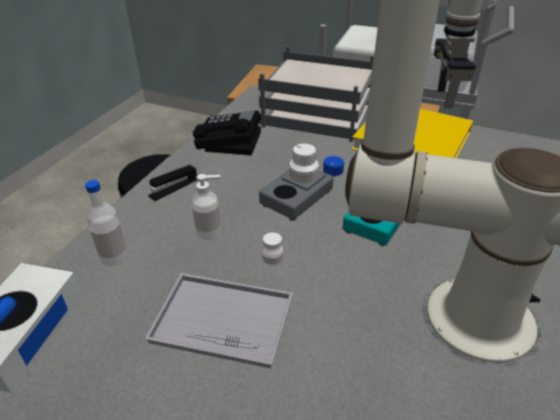

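Top view: the candidates are the white cap on the grey carrier at (403,208), the blue cap at (453,230) and the turquoise canister at (400,315). The white cap on grey fits. The tray is at about (185,210), with the forceps on its left side at (163,215), and the pot is at (272,221). I'll confirm the cap in a crop and measure.

```bash
python3 - <<'E'
from h import *
p=cv2.imread('pics/top0.png'); d=np.load('pics/top0.npy')
cv2.imwrite('pics/crop.png',cv2.resize(p[150:260,320:480],None,fx=5,fy=5,interpolation=cv2.INTER_CUBIC))
v,u=np.mgrid[:420,:560]; W=world('top',d,u,v)
def rep(n,m,a=150):
    m=m.astype(np.uint8)
    for c in cv2.findContours(m,cv2.RETR_EXTERNAL,cv2.CHAIN_APPROX_NONE)[0]:
        if cv2.contourArea(c)<a: continue
        mm=np.zeros_like(m); cv2.drawContours(mm,[c],-1,1,-1); w=W[(mm>0)&(m>0)]
        print(n,cv2.minEnclosingCircle(c),'mean',w.mean(0).round(4),'med z',np.median(w[:,2]).round(4))
        print('   rect xy',[np.round(x,4) for x in cv2.minAreaRect((w[:,:2]*1000).astype(np.float32))])
box=np.zeros((420,560),bool); box[150:260,320:440]=1
rep('captop',box&(W[:,:,2]>.130))
rep('carrier',box&(W[:,:,2]>.035)&(W[:,:,2]<.062))
b2=np.zeros_like(box); b2[140:285,125:245]=1
rep('tray rim',b2&(W[:,:,2]>.010))
b3=np.zeros_like(box); b3[200:245,250:295]=1
rep('pot',b3&(W[:,:,2]>.03),50)
b4=np.zeros_like(box); b4[105:160,265:310]=1
rep('san',b4&(W[:,:,2]>.03),50)
g=cv2.cvtColor(p,cv2.COLOR_BGR2GRAY)
t=b2&(g<100); print('dark in tray',np.c_[u[t],v[t]].mean(0) if t.any() else None,t.sum())
E
```

```text
captop ((405.5, 205.5), 15.182326316833496) mean [ 0.4936 -0.2616  0.1424] med z 0.14
   rect xy [array([ 456.1612, -150.3711]), array([ 58.6475, 298.6734]), np.float64(18.769)]
carrier ((382.0, 206.5), 47.1302375793457) mean [ 0.502  -0.2178  0.0499] med z 0.0492
   rect xy [array([ 502.3341, -235.5033]), array([181.2474, 120.5343]), np.float64(74.7287)]
tray rim ((183.0, 211.5), 68.44168090820312) mean [0.4807 0.2166 0.0447] med z 0.0175
   rect xy [array([488.6301, 155.2509]), array([268.1442, 303.1518]), np.float64(10.0817)]
pot ((272.9634094238281, 220.86585998535156), 10.908576965332031) mean [0.4604 0.0079 0.07  ] med z 0.0647
   rect xy [array([432.9473,   6.8763]), array([101.2767,  45.0033]), np.float64(2.0866)]
san ((286.0, 135.5), 17.755380630493164) mean [ 0.6385 -0.0162  0.1167] med z 0.1117
   rect xy [array([533.2778,  -3.3834]), array([ 61.6076, 295.1875]), np.float64(83.5661)]
dark in tray [147.01818182 215.93636364] 110
```

View pics/crop.png

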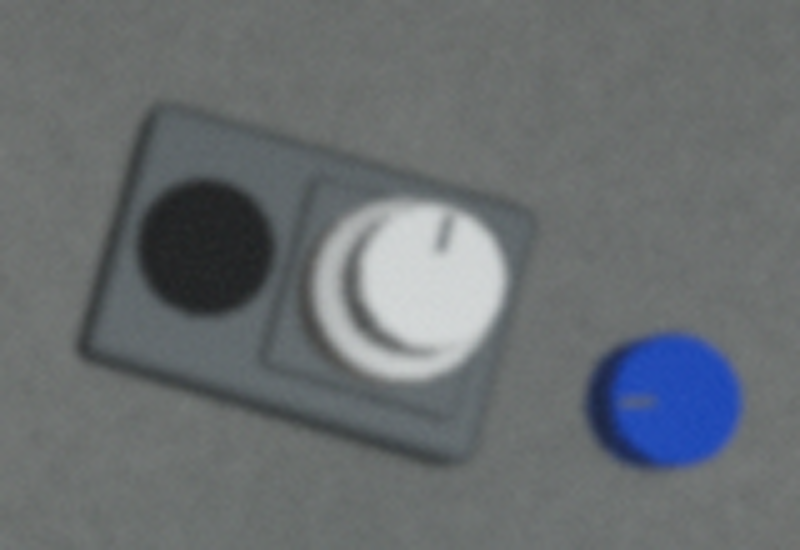

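The crop confirms it: a white ribbed cap centred at about (406,205), with its grey mark pointing along the carrier's x, on the white canister in the grey carrier. The blue cap lies apart from it. Next I'll refine the cap and tray positions.

```bash
python3 - <<'E'
from h import *
p=cv2.imread('pics/top0.png'); d=np.load('pics/top0.npy')
v,u=np.mgrid[:420,:560]; W=world('top',d,u,v); z=W[:,:,2]
print('cap ray',onplane('top',405.8,205.0,.141))
m=(u>320)&(u<440)&(v>150)&(v<260)&(z>.136)&(z<.146); w=W[m][:,:2]
print('cap depth centre',cv2.minEnclosingCircle((w*1000).astype(np.float32)), np.median(z[m]))
ps=cv2.imread('pics/side0.png'); ds=np.load('pics/side0.npy'); Ws=world('side',ds,u,v)
m=(u>285)&(u<325)&(v>135)&(v<175)&(Ws[:,:,2]>.136)&(Ws[:,:,2]<.148); w=Ws[m][:,:2]
print('side cap',cv2.minEnclosingCircle((w*1000).astype(np.float32)),np.median(Ws[m][:,2]))
m=(u>125)&(u<245)&(v>140)&(v<285)&(z>.011)&(z<.03)
for n,WW,mm in(('top',W,m),('side',Ws,(u>135)&(u<305)&(v>265)&(v<365)&(Ws[:,:,2]>.011)&(Ws[:,:,2]<.03))):
    a=(WW[mm][:,:2]*1000).astype(np.float32); print(n,'tray',cv2.minAreaRect(a))
print('forceps side px ->',[onplane('side',*q,.006).round(3) for q in((187,336),(258,347))])
print('pot',onplane('top',273,220.9,.066))
print('blue',onplane('top',453,230,.034))
E
```

```text
cap ray [ 0.49511195 -0.26228859  0.141     ]
cap depth centre ((494.8243103027344, -263.254638671875), 30.034767150878906) 0.1400970727038504
side cap ((497.5279846191406, -258.6444091796875), 30.89351463317871) 0.14180534663932065
top tray ((483.33721923828125, 214.82284545898438), (257.47686767578125, 184.39419555664062), 10.184348106384277)
side tray ((486.5794677734375, 217.58981323242188), (259.1607666015625, 187.05206298828125), 10.575043678283691)
forceps side px -> [array([0.529, 0.285, 0.006]), array([0.388, 0.252, 0.006])]
pot [0.46144432 0.00723297 0.066     ]
blue [ 0.45437402 -0.39656565  0.034     ]
```

Request:
jog_arm(
  commands="41 -17 0 0 0 0 1; 82 -34 0 0 0 0 1; 120 -50 0 0 0 0 1; 158 -66 0 0 0 0 1; 196 -82 0 0 0 0 1; 234 -98 0 0 0 0 1; 272 -114 0 0 0 0 1; 310 -130 0 0 0 0 1",
  newtons=60,
)

```text
clock: 0.77
ee_pos: [0.4448, -0.3087, 0.2143]
tool_rot: [-0.0, 0.984, 0.177, -0.0]
contact_force: [-0.1, -1.1, 0.5]
width: 0.0918
```

Request:
jog_arm(
  commands="35 -14 0 0 0 0 1; 62 -25 0 0 0 0 1; 62 -25 0 0 0 0 1; 62 -25 0 0 0 0 1; 62 -25 0 0 0 0 1; 62 -25 0 0 0 0 1; 62 -25 0 0 0 0 1; 62 -25 0 0 0 0 1",
)

```text
clock: 1.43
ee_pos: [0.4925, -0.2665, 0.2146]
tool_rot: [0.0, 0.984, 0.177, -0.0]
contact_force: [-0.4, 0.5, -0.7]
width: 0.0913
```

```bash
python3 - <<'E'
from h import *
s=r.sense(); print(s['ee_pos'],s['tool_rot'],s['qpos'],s['dq'].round(3),s['contact_force'],s['clock'])
snap('wrist','w1'); c=r.camera_params('wrist'); print(c)
Rt=R.from_quat(s['tool_rot'],scalar_first=True); print(Rt.as_matrix().round(3))
print('tool shift to cap (mm)',Rt.inv().apply(np.array([.4955,-.2625,.110])-s['ee_pos'])*1000)
E
```

```text
[ 0.4924857  -0.26647436  0.21462569] [ 4.10649295e-05  9.84287005e-01  1.76576008e-01 -6.04376227e-05] [-7.11678517e-01  1.19708237e-01  1.63976948e+00 -1.48242831e-04
  1.38212731e+00  5.04132202e-01] [ 0.004  0.    -0.003  0.001  0.     0.   ] [-0.4312969   0.45308025 -0.69187457] 1.4333
{'fx': 325.19226210127806, 'fy': 325.19226210127806, 'cx': 279.9476332882515, 'cy': 208.04706365220022, 'T_tool_cam': array([[-5.67195243e-04, -9.62144795e-01, -2.72538202e-01,
         7.65121867e-02],
       [ 9.99998355e-01, -7.62160972e-05, -1.81208867e-03,
         3.01717860e-04],
       [ 1.72271988e-03, -2.72538782e-01,  9.62143256e-01,
        -1.71801174e-01],
       [ 0.00000000e+00,  0.00000000e+00,  0.00000000e+00,
         1.00000000e+00]])}
[[ 0.938  0.348 -0.   ]
 [ 0.348 -0.938 -0.   ]
 [-0.     0.    -1.   ]]
tool shift to cap (mm) [  4.22179747  -2.6849699  104.62496624]
```

View pics/w1.png

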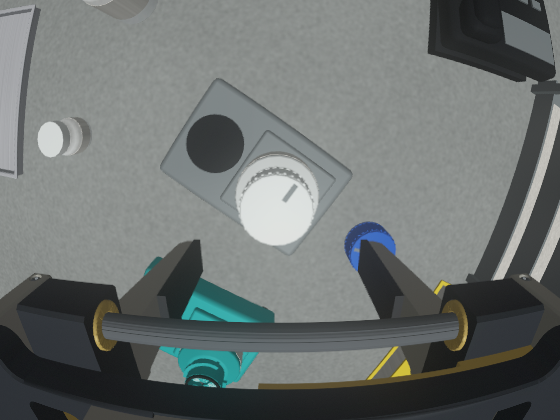

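The wrist view shows the white cap at about (277,208) with its mark at (290,193), and the blue one at (370,247). I'll cast the cap's centre as a ray.

```bash
cat >> h.py <<'E'
def wplane(s,u,v,z):
    c=r.camera_params('wrist'); x=(u-c['cx'])/c['fx']; y=(v-c['cy'])/c['fy']; t=np.hypot(x,y)+1e-9
    T=c['T_tool_cam']; Rt=R.from_quat(s['tool_rot'],scalar_first=True).as_matrix()
    a=Rt@T[:3,:3]@np.array([x/t*np.sin(t),y/t*np.sin(t),np.cos(t)]); o=s['ee_pos']+Rt@T[:3,3]
    return o+a*(z-o[2])/a[2]
E
python3 - <<'E'
from h import *
s=r.sense(); p=cv2.imread('pics/w1.png'); g=cv2.cvtColor(p,cv2.COLOR_BGR2GRAY)
m=(g>200).astype(np.uint8); m[:150]=0;m[280:]=0;m[:,:220]=0;m[:,340:]=0
c=cv2.findContours(m,cv2.RETR_EXTERNAL,cv2.CHAIN_APPROX_NONE)[0]; c=max(c,key=cv2.contourArea)
q=[wplane(s,*k,.141)[:2]*1000 for k in c[:,0].astype(float)]
print(cv2.boundingRect(c),cv2.fitEllipse(c),cv2.minEnclosingCircle(np.array(q,np.float32)))
print(wplane(s,277.5,208.5,.141), wplane(s,276.5,245,.141),wplane(s,277,172,.141))
E
```

```text
(237, 172, 81, 73) ((276.82763671875, 207.6593017578125), (70.21485137939453, 79.60469818115234), 63.993370056152344) ((501.3960876464844, -261.8688659667969), 34.270633697509766)
[ 0.49811209 -0.26206836  0.141     ] [ 0.46882581 -0.27196966  0.141     ] [ 0.52517232 -0.25169449  0.141     ]
```

Request:
jog_arm(
  commands="5 -3 20 0 0 0 1; 5 -3 45 0 0 0 1; 5 -3 65 0 0 0 1; 5 -3 80 0 0 0 1; 5 -3 90 0 0 0 1; 5 -3 97 0 0 0 1; 5 -3 102 0 0 0 1; 5 -3 102 0 0 0 1",
)

```text
clock: 2.15
ee_pos: [0.4966, -0.261, 0.1121]
tool_rot: [-0.0, 0.984, 0.177, -0.0]
contact_force: [-0.1, 0.2, -0.3]
width: 0.092
```

Request:
jog_arm(
  commands="0 0 0 0 0 0 -1; 0 0 0 0 0 0 -1; 0 0 0 0 0 0 -1; 0 0 0 0 0 0 -1; 0 0 0 0 0 0 -1; 0 0 0 0 0 0 -1; 0 0 0 0 0 0 -1; 0 0 0 0 0 0 -1",
  newtons=60,
)

```text
clock: 2.82
ee_pos: [0.4972, -0.2614, 0.1131]
tool_rot: [0.001, 0.984, 0.177, 0.0]
contact_force: [1.4, -1.3, 2.4]
width: 0.0596
```

```bash
python3 -c "
from h import *
s=r.sense(); print(s)"
```

```text
{'clock': 2.8167, 'qpos': array([-6.99053900e-01,  2.22562247e-01,  1.73289987e+00, -2.06852546e-04,
        1.18485347e+00,  5.15018862e-01]), 'dq': array([-0.00101777,  0.00046656, -0.00016028, -0.00014667,  0.00079279,
       -0.00017265]), 'tau': array([ 4.36343523e-01, -3.75549245e+01, -2.84362167e+01,  2.51934780e-01,
        3.11027393e-01,  2.64333672e-02]), 'ee_pos': array([ 0.49717647, -0.26140354,  0.1130901 ]), 'tool_rot': array([5.52346859e-04, 9.84128559e-01, 1.77455802e-01, 3.34400468e-04]), 'contact_force': array([ 1.42861087, -1.34190141,  2.41363353]), 'ft_torque': array([-0.22955707, -0.08938813,  0.03596331]), 'width': 0.059624611437837365}
```

Gripped at 59.6 mm with almost no side force. Now the break-loose twist.

Request:
jog_arm(
  commands="0 0 0 0 0 -0.12 -1; 0 0 0 0 0 -0.24 -1; 0 0 0 0 0 -0.36 -1; 0 0 0 0 0 -0.48 -1; 0 0 0 0 0 -0.6 -1; 0 0 0 0 0 -0.72 -1; 0 0 0 0 0 -0.8 -1; 0 0 0 0 0 -0.8 -1",
  newtons=60,
)

```text
clock: 3.48
ee_pos: [0.4972, -0.2611, 0.1132]
tool_rot: [0.0, 0.837, 0.548, 0.0]
contact_force: [0.4, 0.3, 4.4]
width: 0.0598
```

```bash
cat > st.py <<'E'
from h import *
s=r.sense(); M=R.from_quat(s['tool_rot'],scalar_first=True).as_matrix()
print(s['clock'],s['ee_pos'].round(4),'yaw',np.arctan2(M[1,0],M[0,0]).round(3),'F',s['contact_force'].round(2),'T',s['ft_torque'].round(3),'w',s['width'].round(4),'q',s['qpos'].round(2)); print(M.round(3))
E
python3 st.py; python3 - <<'E'
from h import *
snap('wrist','w2')
E
```

```text
Traceback (most recent call last):
  File "st.py", line 3, in <module>
    print(s['clock'],s['ee_pos'].round(4),'yaw',np.arctan2(M[1,0],M[0,0]).round(3),'F',s['contact_force'].round(2),'T',s['ft_torque'].round(3),'w',s['width'].round(4),'q',s['qpos'].round(2)); print(M.round(3))
                                                                                                                                                   ^^^^^^^^^^^^^^^^
AttributeError: 'float' object has no attribute 'round'
```

View pics/w2.png

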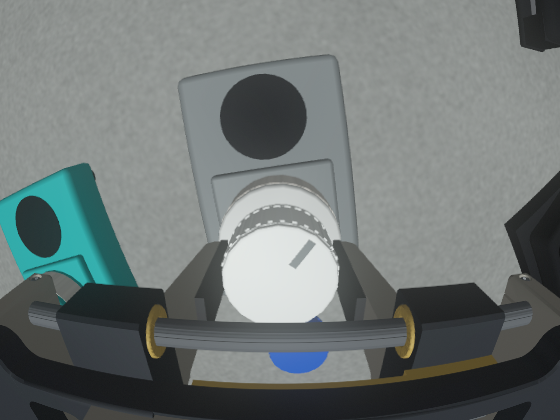

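The mark at about (302,255) still points the same way in the gripper's view, so the cap turned with the tool and nothing slipped. I'll keep spinning, 1 mm higher.

Request:
jog_arm(
  commands="0 0 -1 0 0 -0.12 -1; 0 0 -1 0 0 -0.24 -1; 0 0 -1 0 0 -0.36 -1; 0 0 -1 0 0 -0.48 -1; 0 0 -1 0 0 -0.6 -1; 0 0 -1 0 0 -0.72 -1; 0 0 -1 0 0 -0.84 -1; 0 0 -1 0 0 -0.95 -1",
)

```text
clock: 4.2
ee_pos: [0.4966, -0.2608, 0.1134]
tool_rot: [-0.0, 0.493, 0.87, 0.0]
contact_force: [-0.6, -1.1, 1.6]
width: 0.0595
```

Request:
jog_arm(
  commands="0 0 0 0 0 -0.1 -1; 0 0 0 0 0 -0.2 -1; 0 0 0 0 0 -0.3 -1; 0 0 0 0 0 -0.4 -1; 0 0 0 0 0 -0.5 -1; 0 0 0 0 0 -0.6 -1; 0 0 0 0 0 -0.7 -1; 0 0 0 0 0 -0.75 -1",
)

```text
clock: 4.87
ee_pos: [0.4966, -0.2608, 0.1133]
tool_rot: [-0.0, 0.141, 0.99, 0.0]
contact_force: [0.0, -0.5, 1.9]
width: 0.0598
```

```bash
sed -i "s/s\['width'\].round(4)/round(s['width'],4)/" st.py
python3 st.py; python3 - <<'E'
from h import *
snap('wrist','w3')
a=cv2.imread('pics/w2.png')[210:340,200:360]; b=cv2.imread('pics/w3.png')[210:340,200:360]
cv2.imwrite('pics/w3c.png',cv2.resize(np.hstack([a,b]),None,fx=2.5,fy=2.5))
E
```

```text
4.8667 [ 0.4966 -0.2608  0.1133] yaw 2.859 F [ 0.01 -0.47  1.89] T [ 0.023 -0.144 -0.048] w 0.0598 q [-0.7   0.22  1.73  0.    1.19 -1.99]
[[-0.96   0.279 -0.   ]
 [ 0.279  0.96   0.001]
 [ 0.001  0.    -1.   ]]
```

View pics/w3c.png

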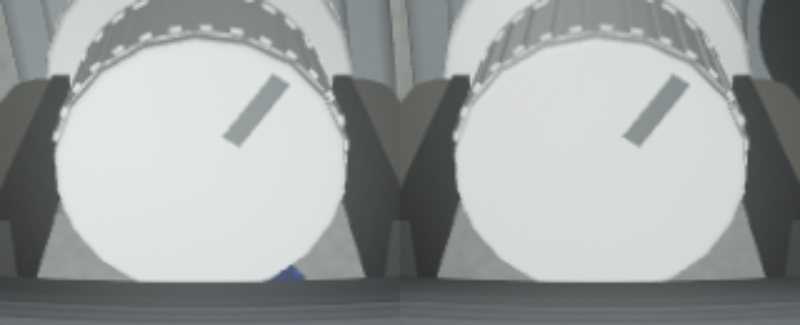

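The mark is unchanged relative to the fingers at 2.50 rad of tool turn, so there's no slip. Now a gentle lift.

Request:
jog_arm(
  commands="0 0 -1 0 0 0 -1; 0 0 -2 0 0 0 -1; 0 0 -4 0 0 0 -1; 0 0 -6 0 0 0 -1; 0 0 -8 0 0 0 -1; 0 0 -10 0 0 0 -1; 0 0 -12 0 0 0 -1; 0 0 -12 0 0 0 -1",
)

```text
clock: 5.58
ee_pos: [0.4971, -0.2612, 0.1262]
tool_rot: [0.0, 0.142, 0.99, -0.0]
contact_force: [0.1, 0.9, -0.5]
width: 0.0598
```

```bash
python3 st.py
```

```text
5.5833 [ 0.4971 -0.2612  0.1262] yaw 2.857 F [ 0.1   0.92 -0.52] T [ 0.018 -0.198 -0.062] w 0.0598 q [-0.7   0.21  1.72  0.    1.21 -1.98]
[[-0.96   0.281  0.001]
 [ 0.281  0.96  -0.001]
 [-0.001 -0.    -1.   ]]
```

Request:
jog_arm(
  commands="0 0 -8 0 0 0 -1; 0 0 -18 0 0 0 -1; 0 0 -30 0 0 0 -1; 0 0 -45 0 0 0 -1; 0 0 -60 0 0 0 -1; 0 0 -75 0 0 0 -1; 0 0 -90 0 0 0 -1; 0 0 -90 0 0 0 -1",
)

```text
clock: 6.25
ee_pos: [0.4987, -0.2625, 0.2207]
tool_rot: [0.003, 0.142, 0.99, -0.002]
contact_force: [-0.5, -0.7, 0.6]
width: 0.0595
```

Request:
jog_arm(
  commands="5 15 0 0 0 0 -1; 13 43 0 0 0 0.05 -1; 23 75 0 0 0 0.13 -1; 33 107 0 0 0 0.21 -1; 43 139 0 0 0 0.29 -1; 53 171 0 0 0 0.37 -1; 63 203 0 0 0 0.45 -1; 73 235 0 0 0 0.53 -1",
)

```text
clock: 6.92
ee_pos: [0.4915, -0.0125, 0.2148]
tool_rot: [-0.001, 0.398, 0.917, 0.0]
contact_force: [0.1, -0.4, -0.9]
width: 0.0596
```

```bash
python3 st.py; python3 - <<'E'
from h import *
s=r.sense(); Rt=R.from_quat(s['tool_rot'],scalar_first=True)
print(Rt.inv().apply(np.array([.489,.188,.22])-s['ee_pos'])*1000)
E
```

```text
6.9167 [ 0.4915 -0.0125  0.2148] yaw 2.323 F [ 0.08 -0.4  -0.92] T [-0.007 -0.136 -0.037] w 0.0596 q [-0.27 -0.06  1.82  0.    1.38 -1.02]
[[-0.683  0.73  -0.001]
 [ 0.73   0.683  0.001]
 [ 0.001 -0.001 -1.   ]]
[148.1214222  135.08585989  -5.09793705]
```

Request:
jog_arm(
  commands="22 20 0 0 0 0.08 -1; 45 41 0 0 0 0.16 -1; 68 62 0 0 0 0.24 -1; 91 83 0 0 0 0.32 -1; 113 103 0 0 0 0.4 -1; 132 121 0 0 0 0.48 -1; 143 131 0 0 0 0.54 -1; 148 135 0 0 0 0.57 -1",
)

```text
clock: 7.58
ee_pos: [0.4878, 0.1882, 0.2146]
tool_rot: [-0.001, 0.638, 0.77, -0.0]
contact_force: [0.3, 0.1, -1.5]
width: 0.0594
```

```bash
python3 st.py; python3 - <<'E'
from h import *
snap('wrist','w4'); p,d=snap('side','s4')
E
```

```text
7.5833 [0.4878 0.1882 0.2146] yaw 1.757 F [ 0.31  0.07 -1.47] T [-0.08  -0.084 -0.002] w 0.0594 q [ 0.14  0.02  1.74  0.    1.38 -0.05]
[[-0.185  0.983 -0.002]
 [ 0.983  0.185  0.001]
 [ 0.001 -0.002 -1.   ]]
```

View pics/w4.png

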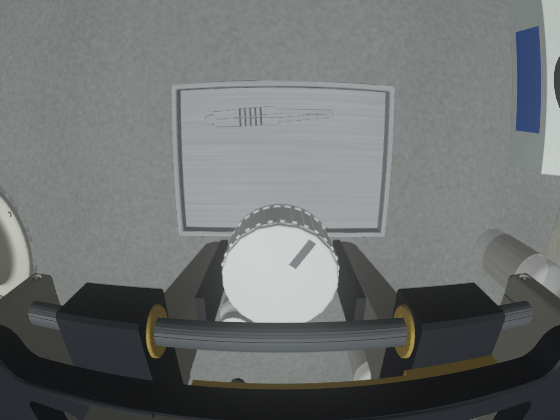

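The wrist view shows the tray rim corners at (172,86), (393,87), (386,235) and (180,235), and the forceps along the far side at v≈117. The cap is held square. I'll cross-check the tray position from here.

```bash
python3 - <<'E'
from h import *
s=r.sense(); q=np.array([wplane(s,*k,.018) for k in((172,86),(393,87),(386,235),(180,235))])
print(q.round(3),q.mean(0)); print('forceps',wplane(s,206,118,.006),wplane(s,333,114,.006),wplane(s,265,127,.006))
E
```

```text
[[0.343 0.281 0.018]
 [0.594 0.328 0.018]
 [0.63  0.151 0.018]
 [0.376 0.102 0.018]] [0.4855202  0.21528145 0.018     ]
forceps [0.3870805  0.24854686 0.006     ] [0.53239767 0.28007132 0.006     ] [0.45773457 0.24946682 0.006     ]
```

Request:
jog_arm(
  commands="0 0 15 0 0 0 -1; 0 0 45 0 0 0 -1; 0 0 75 0 0 0 -1; 0 0 105 0 0 0 -1; 0 0 135 0 0 0 -1; 0 0 155 0 0 0 -1; 0 0 170 0 0 0 -1; 0 0 180 0 0 0 -1",
)

```text
clock: 8.35
ee_pos: [0.4874, 0.1846, 0.0332]
tool_rot: [-0.001, 0.638, 0.77, -0.002]
contact_force: [-0.4, -0.2, -0.7]
width: 0.0596
```

Request:
jog_arm(
  commands="0 0 6 0 0 0 -1; 0 0 11 0 0 0 -1; 0 0 15 0 0 0 -1; 0 0 18 0 0 0 -1; 0 0 20 0 0 0 -1; 0 0 21 0 0 0 -1; 0 0 22 0 0 0 -1; 0 0 22 0 0 0 -1",
  newtons=20,
)

```text
clock: 9.02
ee_pos: [0.4896, 0.1854, 0.0138]
tool_rot: [0.0, 0.638, 0.77, 0.0]
contact_force: [0.7, 0.2, -0.6]
width: 0.0603
```

```bash
python3 st.py
```

```text
9.0167 [0.4896 0.1854 0.0138] yaw 1.757 F [ 0.7   0.24 -0.59] T [ 0.007 -0.084 -0.012] w 0.0603 q [ 0.13  0.28  1.89  0.    0.97 -0.06]
[[-0.185  0.983  0.   ]
 [ 0.983  0.185  0.   ]
 [-0.     0.    -1.   ]]
```

Not touching yet; a slow descent of 4 mm more.

Request:
jog_arm(
  commands="0 0 0.5 0 0 0 -1; 0 0 1 0 0 0 -1; 0 0 1.5 0 0 0 -1; 0 0 2 0 0 0 -1; 0 0 2.5 0 0 0 -1; 0 0 3 0 0 0 -1; 0 0 3.5 0 0 0 -1; 0 0 4 0 0 0 -1",
)

```text
clock: 9.68
ee_pos: [0.4895, 0.1854, 0.0096]
tool_rot: [0.0, 0.638, 0.77, 0.0]
contact_force: [0.1, 0.3, -0.6]
width: 0.0602
```

Request:
jog_arm(
  commands="0 0 0.3 0 0 0 -1; 0 0 0.6 0 0 0 -1; 0 0 0.9 0 0 0 -1; 0 0 1.2 0 0 0 -1; 0 0 1.4 0 0 0 -1; 0 0 1.5 0 0 0 -1; 0 0 1.5 0 0 0 -1; 0 0 1.5 0 0 0 -1",
)

```text
clock: 10.35
ee_pos: [0.4895, 0.1854, 0.0088]
tool_rot: [-0.0, 0.638, 0.77, -0.0]
contact_force: [-4.5, -1.0, 6.3]
width: 0.0604
```

Contact at about 6 N. Release.

Request:
jog_arm(
  commands="0 0 0 0 0 0 -1; 0 0 0 0 0 0 -1; 0 0 0 0 0 0 0.4; 0 0 0 0 0 0 0.45; 0 0 0 0 0 0 0.6; 0 0 0 0 0 0 0.8; 0 0 0 0 0 0 0.9; 0 0 0 0 0 0 0.9",
  newtons=5,
)

```text
clock: 11.02
ee_pos: [0.4894, 0.1853, 0.008]
tool_rot: [-0.0, 0.638, 0.77, -0.0]
contact_force: [-0.5, -0.3, -0.3]
width: 0.0871
```

Request:
jog_arm(
  commands="0 0 0 0 0 0 0.9; 0 0 -3 0 0 0 0.9; 0 0 -10 0 0 0 0.9; 0 0 -25 0 0 0 0.9; 0 0 -50 0 0 0 0.9; 0 0 -80 0 0 0 0.9; 0 0 -115 0 0 0 0.9; 0 0 -150 0 0 0 0.9",
)

```text
clock: 11.68
ee_pos: [0.4889, 0.1853, 0.1599]
tool_rot: [-0.0, 0.638, 0.77, -0.0]
contact_force: [0.4, -0.7, 0.5]
width: 0.0875
```

Request:
jog_arm(
  commands="0 0 -15 0 0 0 0.9; 0 0 -30 0 0 0 0.9; 0 0 -30 0 0 0 0.9; 0 0 -30 0 0 0 0.9; 0 0 -30 0 0 0 0.9; 0 0 -30 0 0 0 0.9; 0 0 -30 0 0 0 0.9; 0 0 -30 0 0 0 0.9",
)

```text
clock: 12.35
ee_pos: [0.4889, 0.1853, 0.187]
tool_rot: [-0.001, 0.638, 0.77, -0.001]
contact_force: [-0.2, 0.4, 0.2]
width: 0.0874
```

```bash
python3 - <<'E'
from h import *
snap('wrist','w5'); p,d=snap('side','s5')
v,u=np.mgrid[:420,:560]; W=world('side',d,u,v)
m=(W[:,:,0]>.44)&(W[:,:,0]<.54)&(W[:,:,1]>.13)&(W[:,:,1]<.24)&(W[:,:,2]>.03)&(W[:,:,2]<.05)
w=W[m]; print(m.sum(),w.mean(0)); A=np.c_[w[:,:2],np.ones(len(w))]; k=np.linalg.lstsq(A,w[:,2],rcond=None)[0]; print('slope',k)
a=cv2.imread('pics/w5.png'); b=cv2.imread('pics/s5.png'); cv2.imwrite('pics/end.png',cv2.resize(np.hstack([a,b]),(800,300)))
E
```

```text
546 [0.488537   0.18912465 0.03737643]
slope [ 0.0253216  -0.03069522  0.03081112]
```

View pics/end.png

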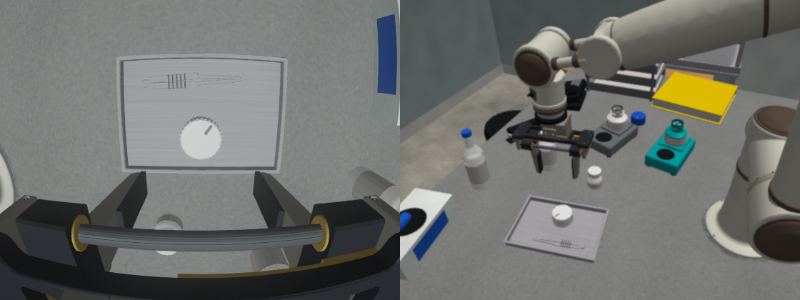

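The cap lies flat in the tray, top up, with its mark showing (left panel at (201,138), right panel at (563,214)). It is clear of the forceps, its top is at 37 mm (3 + 34), the canister is open, and the pot and bottle stand where they were. Signing off.

```bash
python3 -c "
from workcell import r
print(r.sign_off())"
```

```text
the job is handed in; nothing more can be done
None
```

The white cap is off the canister and lying flat, top side up, in the steel tray. I handed the job in at about 12.5 s on the robot's clock.

- **Unscrewing:** I gripped the cap with 60 N, broke it loose with a 0.8 rad twist, and spun it to 2.50 rad. The mark stayed put relative to the fingers, so the grip did not slip. The cap then lifted straight off without jamming.
- **Placing:** I set it down with about 6 N of contact, then opened the fingers and withdrew about 180 mm.
- **Last checks:** The cap's top measured 37 mm above the desk, which is the 3 mm floor plus the 34 mm cap. The fitted surface slope was under 0.04, about the depth noise. It lies roughly 36 mm clear of the forceps, and the canister is open. By eye in the last picture, the pot and hand-gel bottle had not moved.
- **Disagreement:** The camera estimates of the cap's starting position differed by up to about 5 mm, so I used a middle value. The grip then closed with almost no side force. No check failed.

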